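Find the washing-machine foot that has gone hard

ROBOT

A 7-joint arm with a two-finger parallel gripper is mounted at the origin on a cart in front of the work surface, level with it; the furniture and walls round the work are solid. World frame = base frame: x ahead of the robot, y to its left, z up, the work surface at z = 0. Lengths are in m, angles in rad, forces in N, time in s.
With the tool pointing down it reaches from about 0.425 to 0.825 m from the base axis. Payload 3.6 kg.
Tool frame: the origin (TCP) lies where the fingers leave the gripper's body, on its centre line; the fingertips stand 73 mm ahead of it and the grasp point (between the pads) lies 54 mm ahead of it; z points along the fingers, y is the line along which they close (so a half turn about z gives the same grasp; the last joint's range is limited). The gripper opens to 85 mm and grips with 20 to 120 N. Pads are 22 mm wide; open, the fingers measure 114 mm over their backs; the gripper's body (76 mm by 85 mm) begins 54 mm behind the grasp point. The pads swing forward as they close: fully open they stand 13 mm farther back than shut.
Start: joints at [1.161, 0.615, -0.013, 1.423, 0.008, 1.103, -0.04], TCP at [0.243, -0.603, 0.304] pointing down, gripper open.
Joint ranges: [-3.12, 3.12], [-0.3, 2.06], [-1.34, 1.32], [0.26, 2.42], [-1.36, 4.5], [0.01, 1.98], [-2.84, 2.84]. Speed limits (rad/s): [2.79, 2.79, 3.14, 3.14, 3.14, 3.14, 3.14].

INTERFACE

Orientations are given as a unit quaternion [x, y, z, w].
In Python, from station import arm, snapshot, camera_info, ticket gives the robot as it stands. Calls block until the motion is done:
- arm.movep(position, orientation): joint-space move of the TCP to a pose.
- arm.line_to(position, velocity=0.15, ori=None): straight line of the TCP; ori=None keeps the orientation; velocity is the mean speed in m/s.
- arm.move_j(angles): joint-space move.
- arm.move_gripper(opening, effort=None): opening from 0.0 (shut) to 1.0 (fully open); effort is the grip in N (None keeps the last); returns when the fingers have stopped.
- arm.pause(seconds).
- arm.ik(position, orientation): joint angles nearest the present ones, or None.
- snapshot(name): name is "scene" or "top" or "wrist"; returns the picture (480x640x3 uint8, blue, green, red); there is no depth.
- camera_info(name): a dict with "fx", "fy", "cx", "cy" (pixels), "R" (3x3) and "t" (3): a world point X has camera coordinates R X + t; the wrist camera has in their place "T_tool_cam" (4x4, takes a point from camera to tool coordinates, whose origin is the TCP and whose axes are the flange's). Camera axes: x right, y down, z forward; pixel columns grow to the right and rows downward; lengths in m; the calibration is good to about 2 mm. A picture is of the moment at which its call begins: read the wrist's pose just before it. camera_info takes no time and is no camera call.
A pose or a line that the arm cannot do raises arm.MotionError and nothing moves.
- ticket.finish_job(): hands the job in; it is judged then, once.
Readings, each from a call of its own:
- arm.read_time(): time.
- arm.read_joint_positions(): joint angles.
- arm.read_dq(): joint speeds.
- arm.read_effort(): joint torques, N m.
- arm.read_tool_pos(): TCP position.
- arm.read_eef_rot(): TCP orientation.
- arm.read_ft_force(): force on the tool from outside, world axes, zero at the start.
- arm.read_wrist_torque(): the same for the moment, N m.
- arm.read_opening(): opening from 0.0 (shut) to 1.0 (fully open).
- arm.read_finger_force(): force on a finger pad.
Only numpy, scipy, OpenCV 4.12 (cv2) and the standard library are available. Lean on these libraries where they do the work, as an engineer would, in place of code of your own. Each camera call takes 0.05 s, during which the arm holds its last target. There are 200 camera calls.

TASK

One of the three rubber feet for the washing machine has gone hard with age. Take the hardness gauge from its stand, work along the row from the left-most foot to the right-most, and press it squarely, gently but firmly, onto the middle of each cup floor until its steel foot is flat on the rubber and the needle stands still: good rubber stays below the middle of the dial, hard rubber reads past it. Then stand the gauge back upright in its stand and lay the hard foot flat in the cream tray for throwing out; leave the two good feet and everything else where they are.

Things in the scene. Friction and masses are not known exactly. Their poses are not given: they have to be found in the camera images.
- foot_a: Black rubber foot of a washing machine: round cup 60 mm across, 28 mm high, ribbed sides, 0.14 kg. A 5 mm wide rim stands 4 mm above the flat cup floor, which is 48 mm across and 24 mm above the underside; its middle, a round web 21 mm across, gives under the pin: press there. Origin: centre of the underside, z up. The three look the same and stand in a row, left (+y) to right.
- foot_b: Black rubber foot of a washing machine: round cup 60 mm across, 28 mm high, ribbed sides, 0.14 kg. A 5 mm wide rim stands 4 mm above the flat cup floor, which is 48 mm across and 24 mm above the underside; its middle, a round web 21 mm across, gives under the pin: press there. Origin: centre of the underside, z up. The three look the same and stand in a row, left (+y) to right.
- foot_c: Black rubber foot of a washing machine: round cup 60 mm across, 28 mm high, ribbed sides, 0.14 kg. A 5 mm wide rim stands 4 mm above the flat cup floor, which is 48 mm across and 24 mm above the underside; its middle, a round web 21 mm across, gives under the pin: press there. Origin: centre of the underside, z up. The three look the same and stand in a row, left (+y) to right.
- gauge: Hand-held rubber hardness gauge, upright, 130 mm tall, 0.22 kg. Origin: centre of the flat underside of its steel foot (34 mm across), z up through the grip. From below: foot 12 mm high, neck, round dial 57 mm across looking to -x and tilted 30 degrees up (z 22 to 78 mm), square black grip (z 86 to 130 mm). A sprung pin 4.4 mm thick stands 5 mm out of the middle of the foot.
- gauge_cap (a point): Centre of the gauge's black grip, 26 x 26 mm (sides along the gauge's x and y) and 44 mm high; 108 mm straight above the gauge's origin, same axes. Take it here.
- gauge_pin (a joint): How far the pin is pushed back into the gauge, m: 0 = fully out, 0.005 = flush with the foot. Its spring pushes with 0.5 N at 0 and 5 N at 0.005, so a push of some 10 N seats the foot flat on the rubber.
- gauge_needle (a joint): Angle of the dial's black needle, rad, geared to the pin (942 rad per m): 0 = lower left (pin out), grows clockwise, 2.36 = straight up, the middle of the scale, 4.71 = lower right (pin flush). Foot flat on good rubber: about 1.4 to 2.0; on hard rubber, where the pin sinks in less: about 3.6 to 4.1. Falls back to 0 when the gauge is lifted.
- stand: Stand of the gauge: fixed metal block 76 x 72 mm, 26 mm high. Origin: centre of its underside, z up. From above it has a round recess 41 mm across and 12 mm deep, in whose floor (14 mm above the origin) a 15 mm hole leaves room for the pin. The gauge's foot stands in the recess; at the start the gauge has the yaw of the stand.
- tray: Low cream-coloured tray, fixed, 182 mm (its x) by 262 mm (its y), rim 24 mm high and 6 mm thick, floor 6 mm above the worktop. Origin: centre of the underside.
- tape_measure: Bystander: round tape measure, 50 mm across and 21 mm high, lying on the worktop. Origin: at one edge of the case, underside; the case's centre is 22 mm along its y.
- peg_wood: Bystander: brown clothes peg, 15 x 72 x 12 mm. Origin: centre of the underside, long side along its y.
- peg_white: Bystander: white clothes peg, 15 x 72 x 12 mm. Origin: centre of the underside, long side along its y.
- brush: Bystander: grey scrubbing brush, 30 x 85 x 55 mm. Origin: centre of the underside.
Things that resemble listed ones, but are neither listed nor needed, are in the scene too. What is shaped like the foot_c but brown is not meant.

How it is judged:
By the outcome, as a careful person would: the job done as asked, in the order asked, and still so for the second after the job is handed in, with the robot touching nothing.
It also fails if it takes over 69 s, if anything falls off the work surface, if the arm or the gripper's body presses on something with over 40 N, if the wrist force passes 120 N, or if a joint passes its speed limit or range.

## Working session

There is one attempt and no reset: what is moved stays moved. The work goes in short steps, each a Python script; the robot and the scene stay as the last script left them, time stands still between calls to the robot, and variables do not carry over. Pictures are saved under pics/ and viewed, at most 13 in all, crops included, and the job is handed in when it is done.

```bash
ls; mkdir -p pics
python3 - <<'E'
from station import arm, snapshot, camera_info
import cv2
for n in("scene","top"):
    cv2.imwrite(f"pics/{n}0.png",snapshot(n)); c=camera_info(n); print(n,c)
print(camera_info("wrist"),arm.read_tool_pos(),arm.read_eef_rot(),arm.read_time())
E
```

```text
pics
scene {'fx': 529.3550816609394, 'fy': 529.3550816609394, 'cx': 314.676789923079, 'cy': 233.47125888035885, 'R': array([[ 0.98513559, -0.17005095, -0.02430092],
       [-0.09821879, -0.44155119, -0.89184394],
       [ 0.14092881,  0.88097402, -0.45168999]]), 't': array([-0.54239666,  0.13942958,  0.96691187])}
top {'fx': 576.6952389713189, 'fy': 576.6952389713189, 'cx': 318.9480413589734, 'cy': 242.8508170305692, 'R': array([[-0.24076043, -0.97054892, -0.00831852],
       [-0.75897447,  0.19360426, -0.62167125],
       [ 0.60497287, -0.1433603 , -0.7832341 ]]), 't': array([0.15544273, 0.45959226, 1.07202525])}
{'fx': 338.086876589328, 'fy': 338.086876589328, 'cx': 315.990370835505, 'cy': 234.53343492621312, 'T_tool_cam': array([[-8.18108100e-04, -9.48123488e-01, -3.17901215e-01,
         8.28890044e-02],
       [ 9.99999492e-01, -9.63061158e-04,  2.98813642e-04,
         6.16770329e-05],
       [-5.89470545e-04, -3.17900809e-01,  9.48123794e-01,
        -6.98532186e-02],
       [ 0.00000000e+00,  0.00000000e+00,  0.00000000e+00,
         1.00000000e+00]])} [ 0.24258871 -0.60246913  0.30283937] [ 9.81735656e-01  1.90246406e-01 -2.42666002e-04 -1.16126601e-03] 0.1
```

View pics/top0.png

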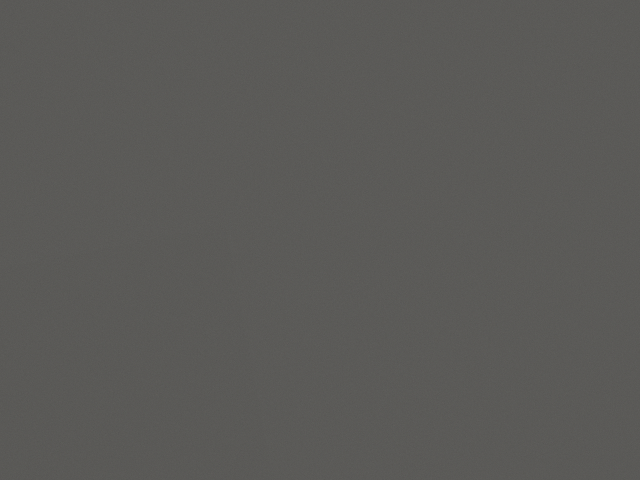

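View pics/scene0.png

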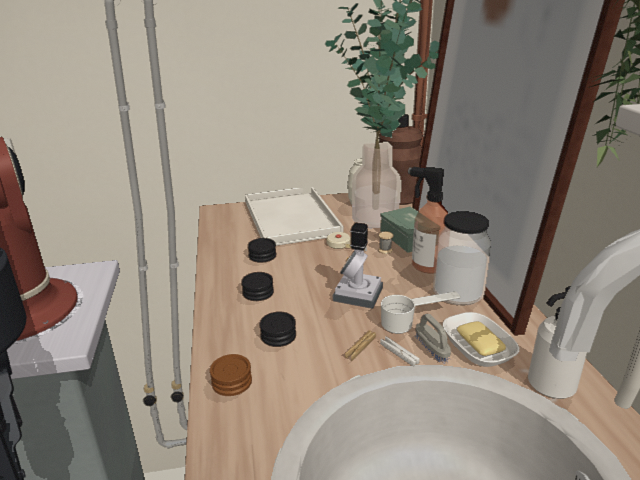

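Scene view: three black feet at (262,250), (257,286) and (278,329), with a brown look-alike at (231,374) that is not meant. The gauge is at (358,250) in its stand at (358,290) and the tray is at (292,214). The top camera is blocked (plain grey).

```bash
cat > h.py <<'E'
from station import arm, snapshot, camera_info, ticket
import numpy as np, cv2
from scipy.spatial.transform import Rotation as Ro
def cam(n):
    c=camera_info(n)
    if n=="wrist":
        T=np.eye(4);T[:3,:3]=Ro.from_quat(arm.read_eef_rot()).as_matrix();T[:3,3]=arm.read_tool_pos()
        T=T@c["T_tool_cam"]; R=T[:3,:3].T; t=-R@T[:3,3]
    else: R,t=c["R"],c["t"]
    return c,R,t
def ray(C,u,v,z):
    c,R,t=C; o=-R.T@t; d=R.T@np.array([(u-c["cx"])/c["fx"],(v-c["cy"])/c["fy"],1.])
    return o+d*(z-o[2])/d[2]
def proj(C,X):
    c,R,t=C; p=R@np.array(X)+t; return np.array([c["fx"]*p[0]/p[2]+c["cx"],c["fy"]*p[1]/p[2]+c["cy"]])
def down(yaw):   # tool z down; tool y axis (closing line) at angle yaw-90deg; tool x at yaw
    return Ro.from_matrix(np.array([[np.cos(yaw),np.sin(yaw),0],[np.sin(yaw),-np.cos(yaw),0],[0,0,-1]])).as_quat()
E
python3 - <<'E'
from h import *
C=cam("scene")
for n,u,v,z in [("f1",262,244,.028),("f2",257,279,.028),("f3",278,322,.028),("brown",231,366,.028),("gripTop",358,226,.144),("stand",358,288,.026),("tray",292,214,.006),("tape",340,240,.01),("trTL",246,195,.024),("trTR",313,189,.024),("trBL",270,242,.024),("trBR",341,232,.024),
 ("jartop",466,222,.16),("bottle",427,170,.25),("cup",397,305,.04),("mirrorcorner",518,333,0),("vase",375,225,0),("edge",205,205,0),("edge2",190,440,0),("peg",360,345,0)]:
    print(n,ray(C,u,v,z).round(3))
q=arm.read_joint_positions();print(q, Ro.from_quat(arm.read_eef_rot()).as_matrix().round(2))
for p in [(.5,-.0,.35),(.5,.2,.35),(.6,.1,.35)]:
    for y in (0,np.pi,np.pi/2,-np.pi/2):
        s=arm.ik(p,down(y)); print(p,round(y,2),None if s is None else np.round(s,2))
E
```

```text
f1 [0.457 0.107 0.028]
f2 [ 0.437 -0.031  0.028]
f3 [ 0.461 -0.172  0.028]
brown [ 0.381 -0.265  0.028]
gripTop [ 0.616 -0.083  0.144]
stand [ 0.614 -0.097  0.026]
tray [0.544 0.291 0.006]
tape [0.628 0.123 0.01 ]
trTL [0.439 0.394 0.024]
trTR [0.615 0.395 0.024]
trBL [0.475 0.12  0.024]
trBR [0.633 0.134 0.024]
jartop [ 0.787 -0.139  0.16 ]
bottle [ 0.72  -0.118  0.25 ]
cup [ 0.659 -0.182  0.04 ]
mirrorcorner [ 0.848 -0.244  0.   ]
vase [0.729 0.199 0.   ]
edge [0.332 0.409 0.   ]
edge2 [ 0.322 -0.366  0.   ]
peg [ 0.586 -0.222  0.   ]
[ 1.16152289  0.61584392 -0.01262053  1.42474024  0.00810691  1.10343145
 -0.04041879] [[ 0.93  0.37 -0.  ]
 [ 0.37 -0.93  0.  ]
 [-0.   -0.   -1.  ]]
(0.5, -0.0, 0.35) 0 [ 0.11  0.34 -0.21  1.77  0.08  1.03 -1.7 ]
(0.5, -0.0, 0.35) 3.14 [ 0.54  0.44 -0.86  1.76  0.37  1.11  1.13]
(0.5, -0.0, 0.35) 1.57 [ 0.31  0.37 -0.5   1.77  0.2   1.05 -0.26]
(0.5, -0.0, 0.35) -1.57 [-0.76  0.54  1.14  1.8  -0.53  1.16 -2.6 ]
(0.5, 0.2, 0.35) 0 [-0.12  0.43 -0.45  1.67  0.2   1.09 -2.2 ]
(0.5, 0.2, 0.35) 3.14 [ 0.29  0.66 -1.23  1.66  0.64  1.29  0.51]
(0.5, 0.2, 0.35) 1.57 [ 0.11  0.5  -0.82  1.66  0.39  1.15 -0.81]
(0.5, 0.2, 0.35) -1.57 [ 0.26  0.62 -1.15  1.66  0.59  1.26  2.13]
(0.6, 0.1, 0.35) 0 [-0.05  0.52 -0.25  1.48  0.14  1.16 -1.89]
(0.6, 0.1, 0.35) 3.14 [ 0.27  0.62 -0.83  1.47  0.47  1.26  0.96]
(0.6, 0.1, 0.35) 1.57 [ 0.1   0.55 -0.51  1.47  0.28  1.19 -0.45]
(0.6, 0.1, 0.35) -1.57 [ 0.39  0.74 -1.15  1.46  0.68  1.37  2.35]
```

Run:
```python
from h import *
for p in [(.457,.107),(.437,-.031),(.461,-.172),(.614,-.09),(.54,.26)]:
    for y in (np.pi,np.pi-.35,np.pi+.35):
        s=arm.ik((*p,.186),down(y)); print(p,round(y,2),None if s is None else np.round(s,2))
arm.movep((.5,-.03,.36),down(np.pi)); print(arm.read_time())
C=cam("wrist"); im=snapshot("wrist"); cv2.imwrite("pics/w1.png",im); print(arm.read_tool_pos(),arm.read_joint_positions())
g=cv2.cvtColor(im,cv2.COLOR_BGR2GRAY)
m=cv2.morphologyEx((g<60).astype(np.uint8),cv2.MORPH_OPEN,np.ones((5,5)))
n,l,st,ce=cv2.connectedComponentsWithStats(m)
for i in range(1,n):
    if st[i,4]>300: print(ce[i].round(1),st[i],ray(C,*ce[i],.026).round(4))
```

```text
(0.457, 0.107) 3.14 [ 0.17  0.59 -0.65  2.05  0.57  0.68  0.71]
(0.457, 0.107) 2.79 [ 0.14  0.58 -0.61  2.05  0.54  0.67  0.39]
(0.457, 0.107) 3.49 [ 0.19  0.6  -0.69  2.05  0.6   0.69  1.03]
(0.437, -0.031) 3.14 [ 0.47  0.56 -0.65  2.13  0.58  0.63  0.98]
(0.437, -0.031) 2.79 [ 0.43  0.54 -0.59  2.13  0.53  0.61  0.69]
(0.437, -0.031) 3.49 [ 0.5   0.57 -0.69  2.13  0.61  0.65  1.3 ]
(0.461, -0.172) 3.14 [ 0.74  0.62 -0.65  1.99  0.57  0.71  1.31]
(0.461, -0.172) 2.79 [ 0.7   0.6  -0.58  1.99  0.51  0.69  1.02]
(0.461, -0.172) 3.49 [ 0.8   0.64 -0.74  1.99  0.63  0.75  1.6 ]
(0.614, -0.09) 3.14 [ 0.51  0.79 -0.7   1.63  0.6   0.94  1.16]
(0.614, -0.09) 2.79 [ 0.47  0.77 -0.63  1.63  0.55  0.92  0.86]
(0.614, -0.09) 3.49 [ 0.54  0.81 -0.76  1.63  0.65  0.97  1.47]
(0.54, 0.26) 3.14 [-0.06  0.78 -0.74  1.69  0.63  0.93  0.52]
(0.54, 0.26) 2.79 [-0.06  0.78 -0.73  1.69  0.63  0.92  0.18]
(0.54, 0.26) 3.49 [-0.05  0.78 -0.74  1.69  0.64  0.93  0.87]
2.35
[ 0.50014674 -0.03123308  0.35971223] [ 0.59719159  0.43084136 -0.84416645  1.74259998  0.35296228  1.12830565
  1.21240556]
[325.7  10.9] [ 283    0   87   24 1880] [ 0.3118 -0.0207  0.026 ]
[130.1  86.6] [120  62  20  47 468] [ 0.3828 -0.2352  0.026 ]
[314. 131.] [ 291  110   50   48 1586] [ 0.4301 -0.0334  0.026 ]
[430.9 138.7] [406 127  53  30 693] [0.4391 0.1009 0.026 ]
[323.5 423.5] [    0   300   640   180 57835] [ 0.8641 -0.0209  0.026 ]
[271.6 324.1] [255 303  33  42 911] [ 0.6854 -0.0934  0.026 ]
```

View pics/w1.png

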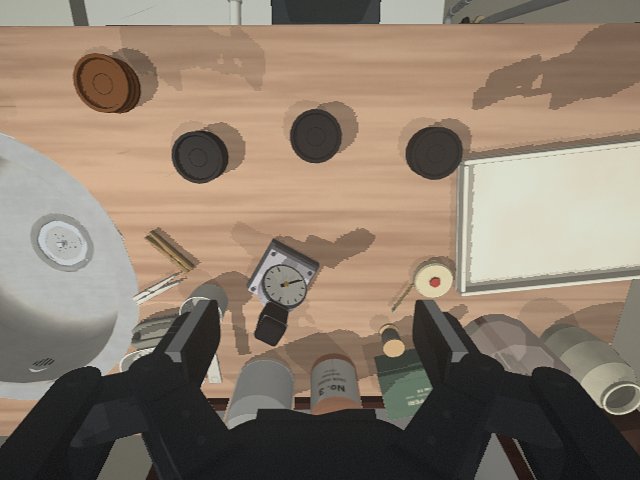

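Wrist view: feet at (200,155), (316,136) and (434,152). All three are black cups in a row. The brown one at (105,82) is excluded. The gauge dial is at (285,285) and its grip at (270,325), with the stand turned about -0.5 rad. The tray is on the right. Next I take close views over each foot and near the gauge.

```bash
cat >> h.py <<'E'
def darkmask(im,vmax=75,smax=70):
    h=cv2.cvtColor(im,cv2.COLOR_BGR2HSV); m=((h[...,2]<vmax)&(h[...,1]<smax)).astype(np.uint8)
    return cv2.morphologyEx(cv2.morphologyEx(m,cv2.MORPH_OPEN,np.ones((3,3))),cv2.MORPH_CLOSE,np.ones((7,7)))
def blob(m,uv):
    cs,_=cv2.findContours(m,cv2.RETR_EXTERNAL,cv2.CHAIN_APPROX_NONE)
    cs=[c for c in cs if cv2.contourArea(c)>200]
    return min(cs,key=lambda c:np.hypot(*(c.reshape(-1,2).mean(0)-uv)))
E
python3 - <<'E'
from h import *
S=cam("scene")
for n,u,v in [("bottle",425,271),("jar",460,300),("soapcup",385,250)]: print(n,ray(S,u,v,0).round(3))
tiles=[]
def crop(im,uv):
    u,v=np.round(uv).astype(int); p=cv2.copyMakeBorder(im,100,100,100,100,cv2.BORDER_CONSTANT); return cv2.resize(p[v+30:v+170,u+30:u+170],(300,300))
for n,(x,y) in dict(f3=(.457,-.165),f2=(.433,-.031),f1=(.45,.105)).items():
    arm.movep((x+.083,y,.3),down(np.pi)); C=cam("wrist"); im=snapshot("wrist")
    c=blob(darkmask(im),proj(C,(x,y,.028))); w=np.array([ray(C,*p,.028)[:2] for p in c.reshape(-1,2)],np.float32)
    (cx,cy),ax,_=cv2.fitEllipse(w*1000); print(n,round(cx,1),round(cy,1),np.round(ax,1)); tiles.append(crop(im,proj(C,(cx/1e3,cy/1e3,.028))))
yaw=np.pi-.5
arm.movep((.61,-.09,.36),down(yaw)); C=cam("wrist"); im=snapshot("wrist"); np.save("g.npy",im)
print(arm.read_time(),arm.read_tool_pos())
uv=proj(C,(.614,-.09,.144)); print(uv, proj(C,(.614,-.09,.026)))
cv2.imwrite("pics/w2.png",np.vstack([np.hstack([cv2.resize(t,(200,200)) for t in tiles]),cv2.resize(im[120:420,120:520],(600,450))[:400]]))
E
```

```text
bottle [ 0.769 -0.025  0.   ]
jar [ 0.795 -0.134  0.   ]
soapcup [0.717 0.076 0.   ]
f3 459.3 -170.1 [57.4 58.1]
f2 435.9 -31.8 [57.3 58. ]
f1 455.5 108.9 [57.4 58.1]
5.3417 [ 0.60926051 -0.08705953  0.35965068]
[315.44997618 224.55745213] [315.46058985 196.44254845]
```

View pics/w2.png

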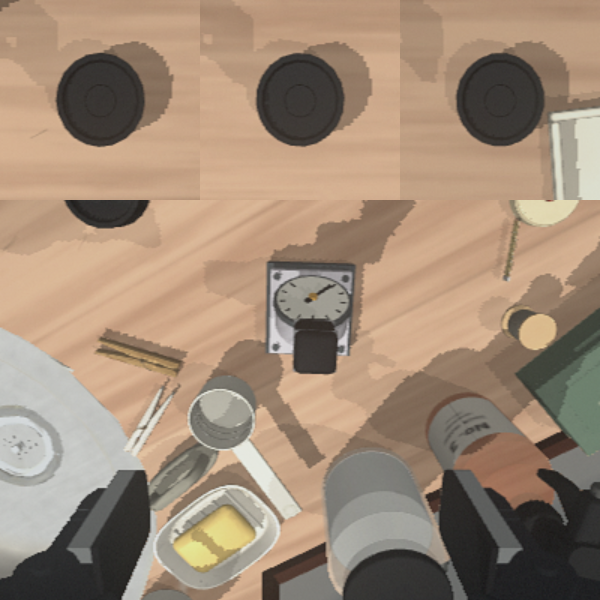

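The three feet show clean round rims and matching diameters. The gauge dial is at about (330,186) in the full frame with the grip top below it at (330,221), and the stand edges line up with the image, so the yaw is about right. Next I locate the grip precisely and grasp it.

Run:
```python
from h import *
im=np.load("g.npy"); C=cam("wrist")
m=darkmask(im,60,80); c=blob(m,(330,218)); x,y,w,h=cv2.boundingRect(c); print("grip box",x,y,w,h)
p=c.reshape(-1,2); low=p[p[:,1]>y+h-15]; u0,u1=low[:,0].min(),low[:,0].max()
A=ray(C,u0,y+h-1,.144);B=ray(C,u1,y+h-1,.144); d=B-A; print("width",np.hypot(*d[:2]))
yaw=np.pi-.5; gx=-np.array([np.cos(yaw),np.sin(yaw)]) # gauge +x
g=((A+B)/2)[:2]-.013*gx; print("gauge xy",g)
# stand: light block on plane z=.026
hsv=cv2.cvtColor(im,cv2.COLOR_BGR2HSV); s=((hsv[...,1]<45)&(hsv[...,2]>90)).astype(np.uint8)
r=np.zeros_like(s); r[140:235,285:370]=1; s=cv2.morphologyEx(s*r|m*r,cv2.MORPH_CLOSE,np.ones((5,5)))
c=max(cv2.findContours(s,0,1)[0],key=cv2.contourArea).reshape(-1,2); c=c[c[:,1]<218]
wpt=np.array([ray(C,*q,.026)[:2]*1000 for q in c],np.float32); R=cv2.minAreaRect(wpt); print("stand rect",R)
```

```text
grip box 317 199 28 16
width 0.023580670207044366
gauge xy [ 0.60035111 -0.06670584]
stand rect ((614.3148803710938, -74.90458679199219), (68.78885650634766, 67.12953186035156), 59.45604705810547)
```

Run:
```python
from h import *
im=np.load("g.npy"); C=cam("wrist"); yaw=np.pi-.53; gx=-np.array([np.cos(yaw),np.sin(yaw)])
print(im[205:245:4,330].tolist())
for vm in (70,85):
    c=blob(darkmask(im,vm,90),(330,218)); x,y,w,h=cv2.boundingRect(c)
    p=c.reshape(-1,2); low=p[p[:,1]>y+h-15]; u0,u1=low[:,0].min(),low[:,0].max()
    A=ray(C,u0,y+h,.144);B=ray(C,u1+1,y+h,.144)
    print((x,y,w,h),"width",np.hypot(*(B-A)[:2]),((A+B)/2)[:2]-.013*gx)
# second estimate: stand edges -> light/dark along row and columns
g=cv2.cvtColor(im,cv2.COLOR_BGR2GRAY); 
s=cv2.cvtColor(im,cv2.COLOR_BGR2HSV)[...,1]; print("row sat",s[205,285:370:2].tolist()); print("col sat",s[150:235:2,302].tolist())
S=cam("scene"); print("grip top from scene if z=.144:",ray(S,358,227,.144))
```

```text
[[40, 45, 50], [44, 48, 53], [55, 58, 63], [55, 57, 62], [53, 55, 60], [55, 58, 63], [55, 57, 64], [55, 57, 63], [149, 179, 218], [155, 188, 220]]
(316, 199, 29, 37) width 0.024986576004149646 [ 0.61830497 -0.0761692 ]
(316, 191, 39, 45) width 0.024986576004149646 [ 0.61830497 -0.0761692 ]
row sat [86, 88, 86, 85, 86, 87, 55, 0, 3, 5, 7, 8, 8, 6, 6, 7, 58, 51, 55, 64, 54, 69, 56, 59, 52, 49, 60, 51, 61, 6, 6, 5, 8, 6, 8, 83, 79, 78, 83, 82, 83, 84, 84]
col sat [89, 88, 89, 84, 84, 76, 6, 10, 9, 5, 10, 6, 5, 5, 5, 6, 5, 5, 6, 5, 8, 7, 5, 3, 5, 2, 5, 3, 2, 2, 4, 4, 2, 6, 8, 3, 55, 82, 82, 80, 79, 82, 80]
grip top from scene if z=.144: [ 0.61496612 -0.08661594  0.144     ]
```

Run:
```python
from h import *
C=cam("wrist"); yaw=np.pi-.53; gx=-np.array([np.cos(yaw),np.sin(yaw)])
A=ray(C,298,222,.026)[:2];B=ray(C,355,222,.026)[:2]; print("stand w",np.hypot(*(B-A)),(A+B)/2-.038*gx)
g=np.array([.617,-.078])
arm.move_gripper(1.0,40)
arm.movep((*g,.27),down(yaw)); 
# look again from straight above the grip
C=cam("wrist"); im=snapshot("wrist"); cv2.imwrite("pics/w3.png",im); print(proj(C,(*g,.144)),arm.read_time())
```

```text
stand w 0.0708897461822253 [ 0.61610265 -0.07317284]
[314.06817186 257.70676147] 6.0583
```

View pics/w3.png

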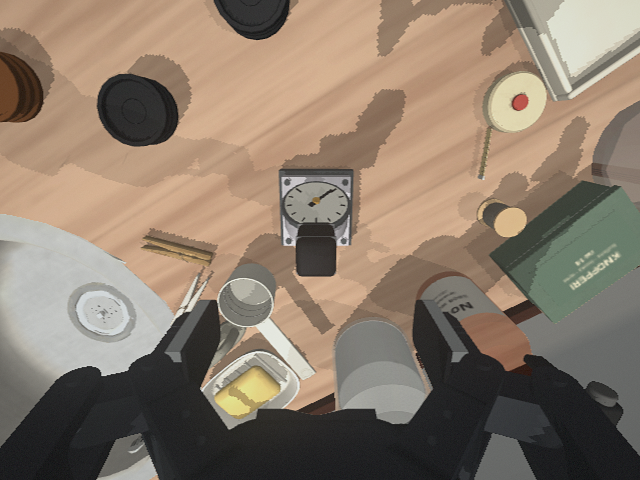

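The grip top is at (316,256) and I predicted (314,258), so the match is good. Grasping now.

Run:
```python
from h import *
yaw=np.pi-.53; g=np.array([.617,-.0775])
arm.line_to((*g,.178),.15)
arm.move_gripper(0.15,60); print(arm.read_opening(),arm.read_finger_force(),arm.read_ft_force(),arm.read_wrist_torque())
np.save("grasp.npy",np.r_[arm.read_tool_pos(),arm.read_eef_rot()]); print(arm.read_tool_pos())
arm.line_to((*g,.26),.15); print(arm.read_opening(),arm.read_finger_force(),arm.read_ft_force(),arm.read_wrist_torque(),arm.read_time())
C=cam("wrist");im=snapshot("wrist");im2=snapshot("scene"); np.save("held.npy",im)
cv2.imwrite("pics/w4.png",np.hstack([cv2.resize(im[150:390,200:440],(400,400)),cv2.resize(im2[150:350,280:480],(400,400))]))
```

```text
0.299589621754159 59.4948935508728 [-0.35793456  0.66803635  2.89920224] [-0.06069204  0.05794281 -0.01471874]
[ 0.61729048 -0.07755836  0.17846346]
0.29804123753859 59.08953845500946 [ 0.17671084 -0.35934117 -2.00881729] [-0.02605005  0.02774789  0.01074276] 8.1
```

View pics/w4.png

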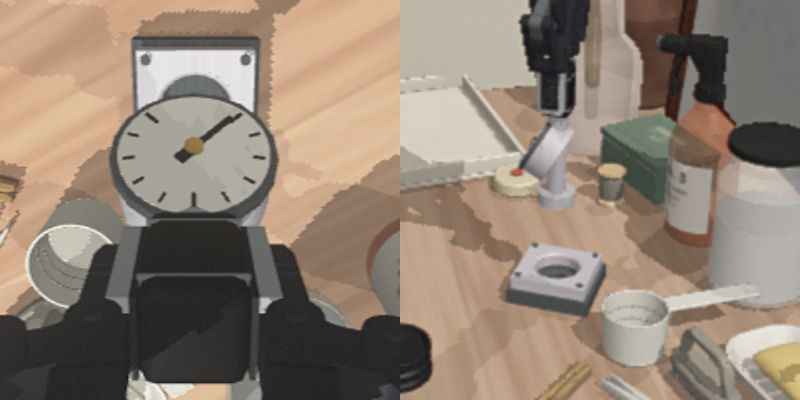

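The gauge is held upright and the dial is readable at about (316,238) in the wrist frame, with the needle at lower left (0). Pressing the feet from left to right.

```bash
cat >> h.py <<'E'
def needle(im):
    yy,xx=np.mgrid[0:480,0:640]; dx=(xx-315.8)/48; dy=(yy-238.2)/35; r=np.hypot(dx,dy)
    m=(cv2.cvtColor(im,cv2.COLOR_BGR2GRAY)<70)&(r>.35)&(r<.68)
    X,U=-dx[m].mean(),dy[m].mean()
    return round((np.arctan2(X,U)+2.356)%(2*np.pi),2),int(m.sum())
def press(x,y,n):
    yaw=np.pi-.53; arm.movep((x,y,.222),down(yaw)); arm.pause(.3)
    f0=arm.read_ft_force(); z=.196; arm.line_to((x,y,z),.06)
    f=arm.read_ft_force()-f0
    while f[2]<11 and z>.180:
        z-=.0007 if f[2]<4 else .0004; arm.line_to((x,y,z),.02); f=arm.read_ft_force()-f0
    tiles=[]
    for k in range(3):
        arm.pause(.3); im=snapshot("wrist"); tiles.append(im[190:290,240:390]); print(n,needle(im),(arm.read_ft_force()-f0).round(1))
    print("z",z,arm.read_tool_pos().round(4),arm.read_wrist_torque().round(2),arm.read_time())
    sc=snapshot("scene"); cv2.imwrite(f"{n}_scene.png",sc); cv2.imwrite(f"{n}_dial.png",tiles[-1])
    arm.line_to((x,y,.222),.08); arm.pause(.1); print("lifted",needle(snapshot("wrist")),(arm.read_ft_force()-f0).round(1),arm.read_time())
E
python3 - <<'E'
from h import *
print(needle(np.load("held.npy")))
arm.move_gripper(0.15,80)
press(.4555,.109,"L")
a=cv2.resize(cv2.imread("L_dial.png"),(450,300)); b=cv2.resize(cv2.imread("L_scene.png")[170:290,200:320],(300,300)); cv2.imwrite("pics/L.png",np.hstack([a,b]))
E
```

```text
(np.float64(6.12), 49)
L (np.float64(1.39), 62) [-2.   0.2 12.7]
L (np.float64(1.37), 63) [-1.8  0.3 11.8]
L (np.float64(1.36), 62) [-1.9 -0.3 12.7]
z 0.18719999999999992 [0.4556 0.1092 0.1884] [-0.26  0.57 -0.04] 14.5833
lifted (np.float64(6.09), 50) [ 0.1 -0.1  0.3] 15.3667
```

View pics/L.png

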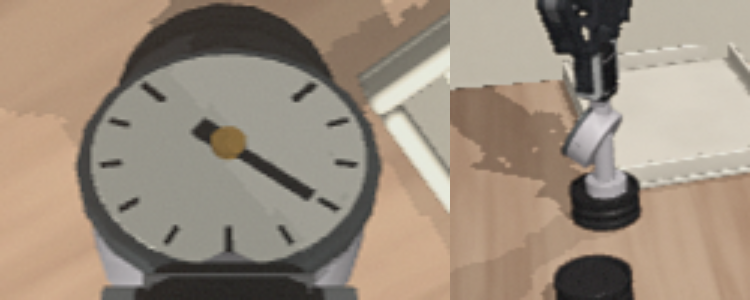

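The left foot reads well below the middle (about 1.5) and stands still, with the gauge seated in the cup at 12 N, so it is good. Now the middle and right feet.

Run:
```python
from h import *
press(.436,-.032,"M"); press(.459,-.170,"R")
cv2.imwrite("pics/MR.png",np.vstack([np.hstack([cv2.resize(cv2.imread(n+"_dial.png"),(405,270)),cv2.resize(cv2.imread(n+"_scene.png")[a:a+120,210:330],(270,270))]) for n,a in(("M",210),("R",250))]))
```

```text
M (np.float64(1.76), 49) [-0.8 -0.2 13.6]
M (np.float64(1.77), 50) [-1.4 -0.9 13.8]
M (np.float64(1.76), 49) [-1.8 -0.7 14.3]
z 0.18719999999999992 [ 0.4362 -0.0319  0.1883] [-0.07  0.61 -0.07] 21.175
lifted (np.float64(6.09), 50) [-0.3 -0.9  0.7] 21.9583
R (np.float64(3.9), 61) [-1.4  0.4 12.7]
R (np.float64(3.9), 62) [-0.8  0.1 12.9]
R (np.float64(3.9), 61) [-1.2  0.3 12.8]
z 0.1873999999999999 [ 0.4592 -0.1699  0.1884] [ 0.03  0.46 -0.01] 28.0083
lifted (np.float64(6.12), 49) [0.5 0.4 0.4] 28.7917
```

View pics/MR.png

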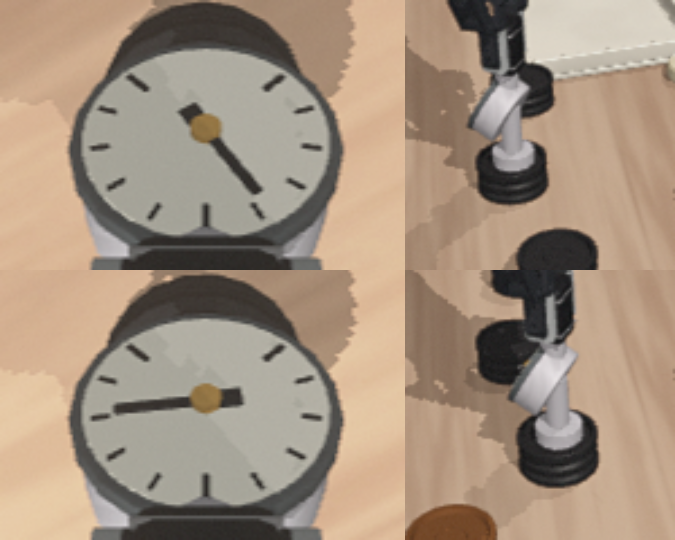

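The middle foot reads about 1.8 (good). The right foot reads 3.9, past the middle and still, so it is the hard one. Putting the gauge back.

Run:
```python
from h import *
yaw=np.pi-.53; q=down(yaw); x,y=.617,-.0775
arm.line_to((.459,-.17,.26),.2); arm.movep((x,y,.26),q); arm.line_to((x,y,.20),.12); arm.pause(.2)
f0=arm.read_ft_force(); z=.20
for z in (.193,.189,.186,.184,.182,.180,.179,.1785,.178):
    arm.line_to((x,y,z),.04); f=arm.read_ft_force()-f0
    if f[2]>6 or np.hypot(f[0],f[1])>12: break
print(z,f.round(1),arm.read_tool_pos().round(4),arm.read_time())
im=snapshot("scene"); cv2.imwrite("pics/ret.png",cv2.resize(im[180:330,280:480],(800,600)))
```

```text
0.178 [-0.5 -0.5  5.1] [ 0.6171 -0.0775  0.1785] 33.0667
```

View pics/ret.png

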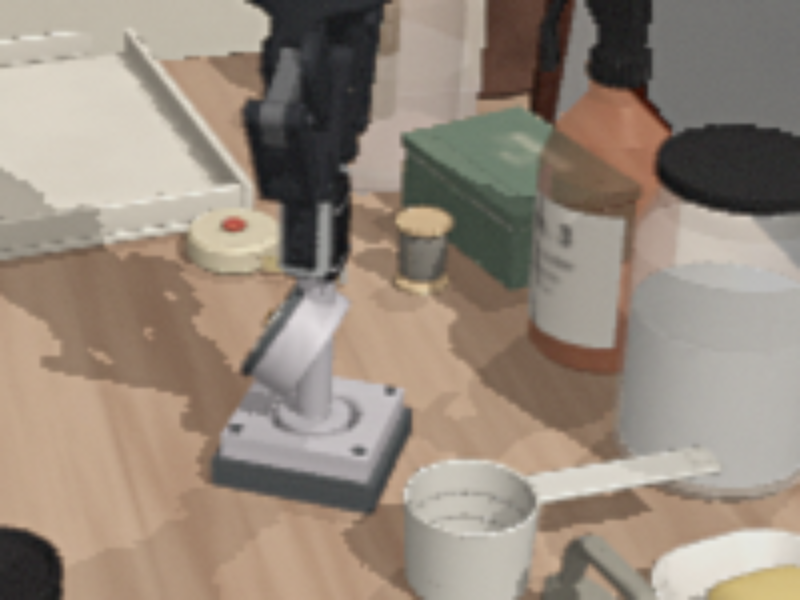

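The gauge is seated in the recess, upright. Releasing it and fetching the right-hand foot.

Run:
```python
from h import *
x,y=.617,-.0775; q=down(np.pi)
arm.move_gripper(1.0); arm.pause(.2); arm.line_to((x,y,.28),.15)
arm.movep((.53,-.17,.25),q); C=cam("wrist"); im=snapshot("wrist")
c=blob(darkmask(im),proj(C,(.459,-.17,.028))); w=np.array([ray(C,*p,.028)[:2] for p in c.reshape(-1,2)],np.float32)
(cx,cy),ax,_=cv2.fitEllipse(w*1000); print(cx,cy,ax); fx,fy=(cx/1e3,cy/1e3) if np.hypot(cx-459,cy+170)<6 else (.459,-.17)
print([arm.ik(p,q) is not None for p in((fx,fy,.072),(.54,.25,.08))])
arm.movep((fx,fy,.15),q); arm.line_to((fx,fy,.072),.12)
arm.move_gripper(0.4,40); print(arm.read_opening(),arm.read_finger_force(),arm.read_ft_force().round(1))
arm.line_to((fx,fy,.2),.15); print(arm.read_opening(),arm.read_finger_force())
arm.movep((.54,.25,.2),q); im=snapshot("scene"); im2=snapshot("wrist")
cv2.imwrite("pics/tr.png",np.hstack([cv2.resize(im[140:380,180:420],(400,400)),cv2.resize(im2,(400,300))[:,:].copy() if 0 else cv2.copyMakeBorder(cv2.resize(im2,(400,300)),0,100,0,0,0)])); print(arm.read_time())
```

```text
459.2758483886719 -170.23806762695312 (57.626041412353516, 58.256805419921875)
[True, True]
0.6957283440981892 42.07410209812224 [-0.6 -1.7  6.3]
0.6973927762319853 43.23883133009076
39.8333
```

View pics/tr.png

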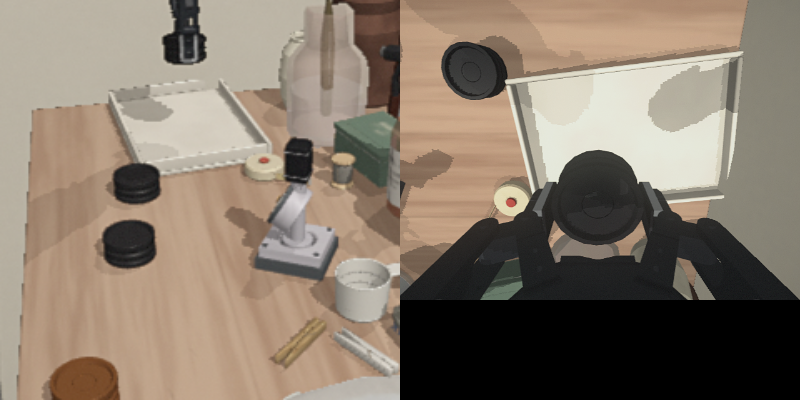

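Foot held level. The gauge stands upright in its stand and the two good feet are undisturbed. Placing in the tray, whose centre I check from its corners at about (176,130), (545,86) and (515,313).

Run:
```python
from h import *
C=cam("wrist"); P=[ray(C,*p,.024)[:2] for p in((176,130),(545,86),(515,313))]; print(np.round(P,3)); c=(P[0]+P[2])/2; print("centre",c)
x,y=c if np.hypot(*(c-[.54,.26]))<.03 else (.54,.26)
arm.line_to((x,y,.11),.15); f0=arm.read_ft_force(); arm.line_to((x,y,.083),.08)
z=.083
while z>.076 and (arm.read_ft_force()-f0)[2]<2.0: z-=.001; arm.line_to((x,y,z),.03)
print(z,(arm.read_ft_force()-f0).round(1))
arm.move_gripper(1.0); arm.pause(.2); arm.line_to((x,y,.2),.15); arm.movep((x-.02,y-.06,.3),down(np.pi)); arm.pause(.3); print(arm.read_time())
im=snapshot("scene"); im2=snapshot("wrist")
cv2.imwrite("pics/fin.png",np.hstack([cv2.resize(im[160:400,180:420],(400,400)),cv2.copyMakeBorder(cv2.resize(im2,(400,300)),0,100,0,0,0)]))
```

```text
[[0.466 0.151]
 [0.438 0.401]
 [0.612 0.413]]
centre [0.53864868 0.28171751]
0.079 [-0.7 -0.4  3.5]
44.4917
```

View pics/fin.png

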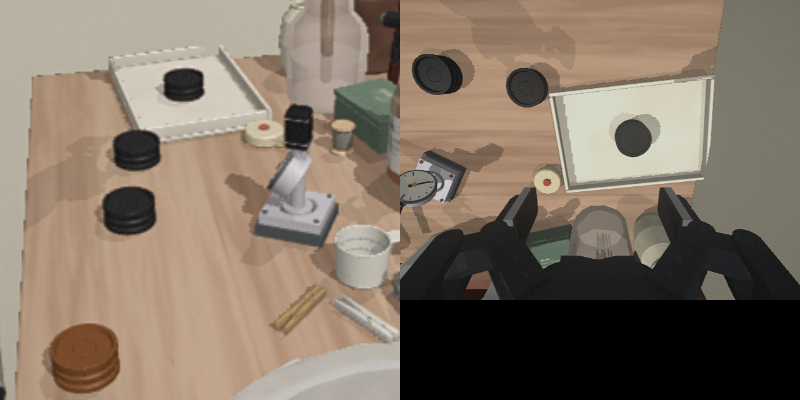

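The hard foot lies flat in the middle of the tray, the gauge is upright in its stand and everything else is in place.

```bash
python3 -c "
from h import *
print(ticket.finish_job())"
```

```text
the job is handed in; nothing more can be done
None
```

The right-most foot was the hard one: it read about 3.9 rad against about 1.5 and 1.8 for the good feet, and it now lies flat in the cream tray, with the gauge upright in its stand and the job handed in at about 45 s.

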